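Warm the breakfast dishes

TASK

Get the breakfast dishes warming: slide every black dish across the table, never lifting it, into a ring of its own on the grey warming mat; then take the blue stylus from its wooden stand and with its tip push the mat's recessed red button fully down for about a second. After that pick up the yellow infrared thermometer and hold it steady for about two seconds, its slanting lens aimed at the white dot of the mat's black reading patch from 15 to 20 cm away. Finish with the stylus hanging upright in its stand, the thermometer standing upright on its round black base and every dish still inside a ring, all let go, with the other breakfast things left alone.

Things in the scene. Friction and masses are not known exactly. Their poses are not given: they have to be found in the camera images.
- mat: grey warming mat 236 x 236 mm, 1 mm thick, fast to the table (dishes slide onto it without a step). Origin: its centre on the table; x and y along its edges. Three quadrants carry orange rings; the quadrant at -x, -y carries a white control pod, 50 x 50 x 34 mm high, centred at (-88, -88) mm, and the reading patch
- ring1 (a point): first of the three orange rings printed flat on the warming mat (outside diameter 114 mm, line 4 mm wide); origin at the ring's centre on the table; a dish is 88 mm wide, so it lies inside when its centre is within about 13 mm of the ring's centre
- ring2 (a point): second of the three orange rings printed flat on the warming mat (outside diameter 114 mm, line 4 mm wide); origin at the ring's centre on the table; a dish is 88 mm wide, so it lies inside when its centre is within about 13 mm of the ring's centre
- ring3 (a point): third of the three orange rings printed flat on the warming mat (outside diameter 114 mm, line 4 mm wide); origin at the ring's centre on the table; a dish is 88 mm wide, so it lies inside when its centre is within about 13 mm of the ring's centre
- button_well (a point): centre of the mouth of the square well, 16 x 16 mm, in the top of the control pod, 34 mm above the table. A red spring button, 13 mm wide, lies 8 mm down in the well; it goes down 5 mm more to its stop against 1 N rising to 3.5 N and springs back when let go
- button (a joint): how far the red button is pressed, m: 0 up, 0.005 fully down
- patch (a point): centre of the reading patch, a flat black disc 40 mm wide with a 12 mm white dot in its middle, on the mat
- dish_a: round black stoneware dish, open on top: 88 mm outside diameter, 18 mm high, upright rim wall 5 mm thick (inside diameter 78 mm), floor 6 mm thick, so the rim stands 12 mm above the inner floor; about 0.3 kg. Too wide to grasp across; slides when its rim is pushed from outside or inside. Origin: centre of its underside. Two or three dishes are present; a missing one reads None
- dish_b: same as dish_a
- dish_c: same as dish_a
- stylus: stylus hanging upright in its stand: a steel shaft 7 mm thick and 55 mm long below, then a brass collar 26 mm wide and 5 mm thick, then a square blue grip 16 x 16 mm and 50 mm tall, its flats facing the stylus's x and y axes. 110 mm long in all, 50 g. Origin: the tip (bottom), z up along the shaft; the grip runs from z = 60 to 110 mm
- stylus_collar (a point): centre of the underside of the stylus's collar, 55 mm above its tip
- stand: fixed wooden stand, 64 (x) x 60 (y) mm and 65 mm high: two rails 16 mm wide along its x axis with a 14 mm slot between them, open at both ends and on top, its middle above the origin. The stylus hangs with its shaft in the slot and its collar lying on both rails, its tip 10 mm above the table. Origin: centre of its underside
- thermo: yellow infrared thermometer standing upright, 40 (x) x 32 (y) x 100 mm high, 160 g; grasp it across its y sides. A black nose at the upper front (+x) slants forward and 45 degrees down. Origin: centre of its underside, z up
- lens (a point): the lens at the nose's tip, at (33, 0, 71) mm in the thermometer's frame; this point's z axis is the line of sight, pointing out 45 degrees below the thermometer's +x when it is upright; its y axis is the thermometer's y
- base: fixed round black base of the thermometer, 84 mm wide, 6 mm high. Origin: centre of its underside, so the thermometer's origin stands 6 mm above it
- mug1: black mug, 80 mm wide, 90 mm high, standing (origin: centre of the underside); leave alone
- mug2: black mug like mug1, leave alone
- sugar: white sugar bowl, 72 mm wide, 45 mm high (origin: underside); leave alone
- shaker: steel salt shaker, 36 mm wide, 55 mm high (origin: underside); leave alone
- jam: jam jar, 64 mm wide, 60 mm high (origin: underside); leave alone
- knife: table knife lying flat, from -93 to +100 mm along its x, 15 mm wide, 8 mm thick; leave alone
- fork: fork lying flat, from -93 to +103 mm along its x, 22 mm wide, 8 mm thick; leave alone
- glass1: wine glass, 72 mm wide, 180 mm high, standing (origin: underside); leave alone
Not all that is in view belongs to the job. Several things have the shape of the thermo; the one meant has the colours described above. What is shaped like the dish_c but orange is not meant.

How it is judged:
On the way, in this order (a step that is already met when the one before it is completed fails the run):
1. every dish lies inside a ring of its own on the mat ((horizontal distance between dish_a and ring1 below 0.016 m or horizontal distance between dish_a and ring2 below 0.016 m or horizontal distance between dish_a and ring3 below 0.016 m) and height (world z) of each of dish_a, dish_b, dish_c below 0.004 m and linear speed of each of dish_a, dish_b, dish_c below 0.03 m/s and (horizontal distance between dish_b and ring1 below 0.016 m or horizontal distance between dish_b and ring2 below 0.016 m or horizontal distance between dish_b and ring3 below 0.016 m) and (horizontal distance between dish_c and ring1 below 0.016 m or horizontal distance between dish_c and ring2 below 0.016 m or horizontal distance between dish_c and ring3 below 0.016 m)), for 0.3 s.
2. the red button is pressed fully down with the stylus (value of joint button above 0.0038 m and contact force between stylus and mat above 0.5 N and contact force between the fingers and stylus above 0.5 N), for 0.3 s.
3. the thermometer is held steady, its line of sight within 14 mm of the patch's middle, 130 to 220 mm away (x of patch in the frame of lens between -0.014 and 0.014 m and y of patch in the frame of lens between -0.014 and 0.014 m and z of patch in the frame of lens between 0.13 and 0.22 m and linear speed of thermo below 0.03 m/s and contact force between the fingers and thermo above 0.5 N), for 1.4 s.
At the end, for the whole second after the job is handed in: every dish present lies flat inside a ring (centre within 16 mm of the ring's), the stylus hangs in the slot of its stand by its collar (upright within 0.2 rad, within 28 mm of the slot's middle), the thermometer stands upright on its base (within 22 mm of its centre), all at rest and released (all of step 1 and x of stylus_collar in the frame of stand between -0.028 and 0.028 m and y of stylus_collar in the frame of stand between -0.01 and 0.01 m and z of stylus_collar in the frame of stand between 0.06 and 0.071 m and angle between stylus's own z axis and vertical below 0.2 rad and horizontal distance between thermo and base below 0.022 m and angle between thermo's own z axis and vertical below 0.1 rad and z of thermo in the frame of base between 0.003 and 0.01 m and linear speed of each of thermo, stylus below 0.02 m/s); the robot touches nothing.
It fails at once if a dish is lifted off the table (over 15 mm) or tipped (height (world z) of any of dish_a, dish_b, dish_c above 0.015 m or angle between any of dish_a, dish_b, dish_c's own z axis and vertical above 0.3 rad).
It fails at once if another breakfast thing is shoved more than 5 cm or knocked over (distance of any of mug1, mug2, sugar, shaker, jam, knife, fork, glass1 from where it was at the start of the episode above 0.05 m or angle between any of mug1, mug2, sugar, shaker, jam, knife, fork, glass1's own z axis and vertical above 0.6 rad).
Of dish_a, dish_b, dish_c only 2 to 3 are there at a start; the rules pass over those that are not, and their reading is None.
At some moment in a run one of dish_a, dish_b, dish_c may be knocked a few centimetres aside while the robot is not near it.
It also fails if it takes over 208 s, if anything falls off the work surface, if the arm or the gripper's body presses on something with over 40 N, if the wrist force passes 120 N, or if a joint passes its speed limit or range.

ROBOT

A 6-joint arm with a two-finger parallel gripper is mounted at the origin on the work surface. World frame = base frame: x ahead of the robot, y to its left, z up, the work surface at z = 0. Lengths are in m, angles in rad, forces in N, time in s.
With the tool pointing down it reaches from about 0.275 to 0.75 m from the base axis. Payload 10.2 kg.
Tool frame: the origin (TCP) lies on the centre line of the jaws, within the pads' length; the fingertips stand env.tips_ahead ahead of it and the grasp point (between the pads) lies 11 mm behind it (env.tips_ahead is the distance from the TCP to the fingertips, in m); z points along the fingers, y is the line along which they close (so a half turn about z gives the same grasp; the last joint's range is limited). The gripper opens to 85 mm and grips with 20 to 120 N. Pads are 22 mm wide; open, the fingers measure 114 mm over their backs; the gripper's body (76 mm by 85 mm) begins 54 mm behind the grasp point. The pads swing forward as they close: fully open they stand 13 mm farther back than shut.
Start: joints at [-1.451, 0.313, 1.498, -0, 1.331, -0.223], TCP at [0.176, -0.494, 0.239] pointing down, gripper open.
Joint ranges: [-2.94, 2.94], [-0.97, 2.17], [0.19, 2.56], [-1.23, 4.37], [0.02, 3.11], [-2.88, 2.88]. Speed limits (rad/s): [2.39, 2.39, 3.01, 3.14, 3.14, 3.14].

INTERFACE

Orientations are given as a rotation vector (axis times angle).
In Python, from bench import env gives the robot as it stands.
- The arm moves only by the tool carry_out, never from a script. Its argument "rows" is a list of rows, each a list of 6 numbers: the shift along the tool's x, y, z as a fraction of full scale, then the turn, a rotation vector about the tool's x, y, z as a fraction of full scale. A call has 1 to 20 rows; each row shifts and turns the commanded pose from where the row before left it, along the tool's axes as they then stand; what a row does not reach is not made up. Full scale, the value 1, is 50 mm for a shift and 0.1 rad for a turn. A row lasts 1/8 s, in which the tool goes at most 62.5 mm and 10.7 degrees, less where a joint would pass 70% of its speed; a pose out of reach is approached as far as the arm can. A call with a number of a shift or a turn outside -1 to 1 is refused whole. A call with a gripper value outside its range is refused whole. "grip" is the opening, from 0 (shut) to 1 (fully open), set as the call begins (left out, the last holds). The fingers move at their own pace and stop on an object; the grip force is fixed at half the most. Time passes only in rows, so rows that do not move let the fingers close. It gives the time, the measured TCP pose, the force, the opening and the grip force at its end, in the units of the state.
- env.observe(): the state, without advancing time (a new reading comes with each control period).
- env.read_camera(name): name is "scene" or "top" or "wrist"; returns a dict with "image" (480x640x3 uint8, red, green, blue), "fov_y" (degrees; the focal length in pixels is half the picture's height over the tangent of half this angle, whatever the lens; pixels are square), "cx", "cy" (the principal point, pixels), "k1" (the pictures are not rectified: a ray, as slopes to the right and down, at radius r is drawn at 1 + k1 r^2 times it, then the intrinsics apply), "xyz" and "rotation" of the camera in the world. Camera axes: x right, y down, z forward; pixel columns grow to the right and rows downward; lengths in m; the calibration is good to about 2 mm. A picture is of the moment at which its call begins. There is no depth.
- env.close_job(): hands the job in; it is judged then, once.
Trained networks look in the newest picture that a camera, given by its name, has taken for a name from the list of things; names that differ only in an ending like _2 or _b are one class to them, and where a whole thing is asked for, a point or a joint stands for the part that bears it (a point fixed in the world has none). Each returns a list of dicts, best first, with "score" (0 to 1); they miss things now and then, are a little off and sometimes report something else, mostly with a low value. They report only what shows in the picture. A call takes as long as a camera call. They do not tell look-alikes from the thing itself.
- env.search_frame(label, camera): "location" ([x, y, z] in m, in world coordinates, good to about 4 mm: the middle of the surface that is visible of it).
The state is a dict: "time": time; "joint_positions": joint angles; "dq": joint speeds; "joint_efforts": joint torques, N m; "ee_pos": TCP position; "tool_rot": TCP orientation; "ft_force": force on the tool from outside, world axes, zero at the start; "torque": the same for the moment, N m; "gripper_width": finger opening in m; "gripper_force": force on a finger pad.
Only numpy, scipy, OpenCV 4.12 (cv2) and the standard library are available. Lean on these libraries where they do the work, as an engineer would, in place of code of your own. Each camera call takes 0.05 s, during which the arm holds its last target. There are 200 camera calls.

## Working session

There is one attempt and no reset: what is moved stays moved. The work goes in short steps, Python scripts to look and compute and a tool call to move; the robot and the scene stay as the last step left them, time stands still between calls to the robot, and variables do not carry over. Pictures are saved under pics/ and viewed, at most 14 in all, crops included, and the job is handed in when it is done.

Besides the shell and the picture viewer there is one more tool, called after "Emit:" as a command line: name --pt "numbers of a row" for each row, then --argument value for the rest. carry_out: Moves the arm, as the interface text tells. Shift numbers are shares of 50 mm and turn numbers shares of 0.1 rad, none past 1 either way. Its arguments: {"type":"object","properties":{"rows":{"type":"array","items":{"type":"array","items":{"type":"number","minimum":-1,"maximum":1}}},"grip":{"type":"number"}},"required":["rows"]}

```bash
mkdir -p pics; ls
cat > h.py <<'E'
import numpy as np, cv2
from scipy.spatial.transform import Rotation as R
from bench import env
def K(c):
    f=240/np.tan(np.radians(c["fov_y"])/2)
    return np.array([[f,0,c["cx"]],[0,f,c["cy"]],[0,0,1.]]),np.array([c["k1"],0,0,0,0.])
def rot(c):
    r=np.array(c["rotation"],float)
    return r if r.shape==(3,3) else R.from_rotvec(r).as_matrix()
def back(c,uv,z):
    k,d=K(c); p=cv2.undistortPoints(np.array(uv,float).reshape(-1,1,2),k,d).reshape(-1,2)
    ray=np.c_[p,np.ones(len(p))]@rot(c).T; o=np.array(c["xyz"])
    return o+ray*((z-o[2])/ray[:,2])[:,None]
def proj(c,P):
    k,d=K(c); Rm=rot(c).T
    return cv2.projectPoints(np.array(P,float).reshape(-1,1,3),cv2.Rodrigues(Rm)[0],-Rm@np.array(c["xyz"]),k,d)[0].reshape(-1,2)
def save(c,name): cv2.imwrite("pics/"+name,c["image"][:,:,::-1])
E
python3 - <<'E'
from h import *
for n in ("scene","top"):
    c=env.read_camera(n); save(c,n+"0.png"); print(n,c["fov_y"],c["cx"],c["cy"],c["k1"],np.round(c["xyz"],3),np.round(c["rotation"],3).tolist())
    for l in ["mat","ring1","button_well","patch","dish_a","stylus","stylus_collar","stand","thermo","lens","base","mug1","glass1"]:
        print(l,[(np.round(d["location"],3).tolist(),round(d["score"],2)) for d in env.search_frame(l,n)])
print(env.observe(),env.tips_ahead)
E
```

```text
pics
scene 55.01649874569701 319.823236329717 240.81873906749524 -0.10063787397843943 [ 1.342 -0.331  0.774] [-1.953, -1.221, 0.623]
mat [([0.578, -0.033, 0.002], 0.85)]
ring1 [([0.573, -0.035, 0.003], 0.69)]
button_well [([0.578, -0.031, 0.005], 0.83), ([0.351, 0.128, 0.032], 0.65)]
patch [([0.578, -0.034, 0.002], 0.84)]
dish_a [([0.434, 0.22, 0.005], 0.82), ([0.445, 0.349, 0.012], 0.74)]
stylus [([0.451, -0.359, 0.09], 0.63)]
stylus_collar [([0.456, -0.356, 0.093], 0.57)]
stand [([0.468, -0.361, 0.042], 0.77), ([0.579, -0.034, 0.004], 0.48)]
thermo [([0.686, -0.419, 0.099], 0.78), ([0.649, -0.302, 0.082], 0.72), ([0.582, -0.418, 0.078], 0.7)]
lens [([0.685, -0.419, 0.1], 0.86), ([0.579, -0.413, 0.079], 0.81), ([0.642, -0.305, 0.081], 0.76)]
base [([0.621, -0.275, 0.009], 0.67)]
mug1 [([0.391, -0.155, 0.06], 0.8), ([0.658, 0.385, 0.058], 0.62)]
glass1 [([0.49, 0.508, 0.133], 0.73), ([0.449, -0.359, 0.091], 0.21)]
top 51.2858031244501 323.63334620434466 242.48072258577102 -0.008938146649392378 [0.448 0.007 1.307] [-2.144, 2.188, -0.069]
mat [([0.567, -0.023, 0.004], 0.62), ([0.62, -0
[... 768 characters left out ...]
54)]
{'time': 1.4, 'joint_positions': array([-1.45144843e+00,  3.12902297e-01,  1.49766913e+00,  2.52450235e-05,
        1.33096511e+00, -2.23451504e-01]), 'dq': array([ 0.00095071, -0.00012625,  0.00025255,  0.00061138,  0.00094451,
       -0.00072771]), 'joint_efforts': array([-1.50158821e-04, -4.12167692e+01, -2.59897506e+01, -1.96781452e-04,
        5.04785057e-04,  7.28994934e-06]), 'ee_pos': array([ 0.17643784, -0.4944929 ,  0.23930463]), 'tool_rot': array([3.09550402e+00, 5.35816350e-01, 3.38814637e-05]), 'ft_force': array([-0.42917138,  0.60165096, -0.16300528]), 'torque': array([ 0.00079462,  0.03409954, -0.00463823]), 'gripper_force': 0.0, 'gripper_width': 0.0856054284993146} 0.008
```

View pics/top0.png

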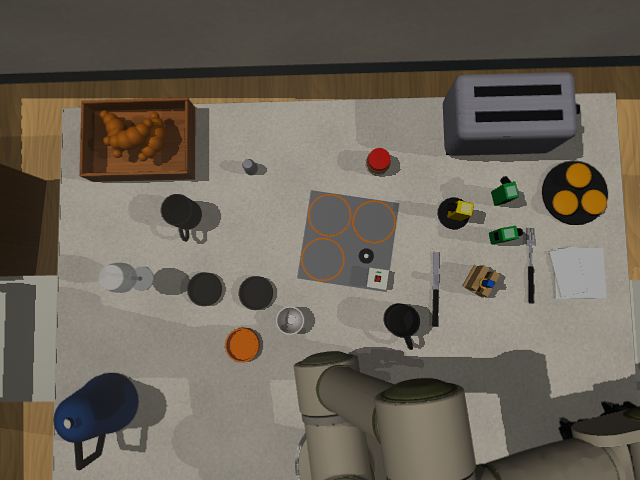

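View pics/scene0.png

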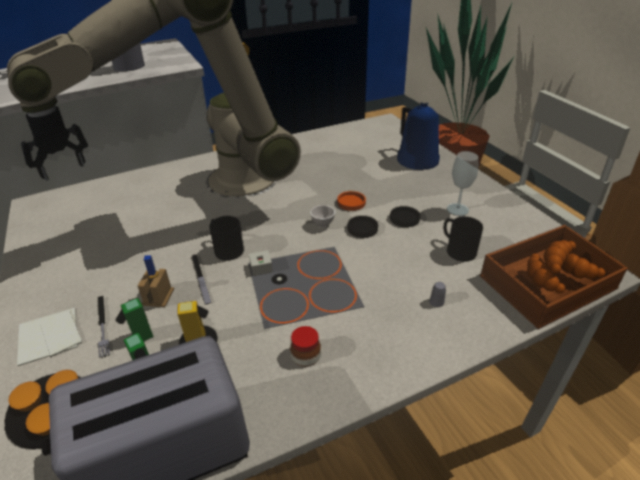

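The top view shows two black dishes at (205,289) and (256,293). The orange dish at (242,344) is a decoy. The mat is at (348,240), with its pod at (378,279) and its patch at (366,256). Thermometer candidates are yellow (458,211) on the base (454,213), green (505,192) and green (506,235), so I choose yellow. The stylus is at (488,283) in the stand (482,280), and mug (402,320) and knife (436,290) are nearby.

Run:
```python
from h import *
from scipy.optimize import least_squares
def circ(P):
    return least_squares(lambda q:np.hypot(P[:,0]-q[0],P[:,1]-q[1])-q[2],[*P.mean(0),.05],loss="soft_l1",f_scale=.002).x
c=env.read_camera("top"); im=c["image"]
hsv=cv2.cvtColor(im,cv2.COLOR_RGB2HSV)
m=((hsv[...,0]<16)&(hsv[...,1]>110)&(hsv[...,2]>70)).astype(np.uint8); m2=np.zeros_like(m); m2[185:295,290:405]=m[185:295,290:405]
n,l,s,ce=cv2.connectedComponentsWithStats(m2)
for i in range(1,n):
    v,u=np.where(l==i)
    if len(u)>20:
        P=back(c,np.c_[u,v],.001)[:,:2]; print("orange",ce[i],len(u),np.round(circ(P),4))
d=(hsv[...,2]<75).astype(np.uint8)
for (u0,v0) in ((205,289),(256,293)):
    w=d[v0-26:v0+27,u0-26:u0+27]; n,l,s,ce=cv2.connectedComponentsWithStats(w); i=l[26,26]
    cs=cv2.findContours((l==i).astype(np.uint8),0,1)[0]; cs=max(cs,key=len).reshape(-1,2)+[u0-26,v0-26]
    print("dish",len(cs),np.round(circ(back(c,cs,.018)[:,:2]),4))
# rectified mosaics at 1mm/px, image up=+x left=+y
def rect(c,x1,y1,h,w,z,s=2000.):
    g=np.stack(np.meshgrid(np.arange(h),np.arange(w),indexing="ij"),-1)
    P=np.c_[x1-g[...,0].ravel()/s,y1-g[...,1].ravel()/s,np.full(h*w,z)]
    uv=proj(c,P).astype(np.float32).reshape(h,w,2)
    return cv2.remap(c["image"],uv[...,0],uv[...,1],cv2.INTER_CUBIC)
a=rect(c,.72,.12,560,400,.0)   # mat
b=rect(c,.72,-.22,560,400,.065) # stand/thermo
cv2.imwrite("pics/rect.png",np.hstack([a,b])[:,:,::-1])
```

```text
orange [328.78099174 215.05371901] 242 [0.6359 0.0207 0.0548]
orange [373.20253165 221.4092827 ] 237 [ 0.6158 -0.0956  0.0549]
orange [322.02531646 259.38818565] 237 [0.5197 0.0407 0.0548]
dish 109 [0.4484 0.3472 0.0438]
dish 111 [0.4352 0.2131 0.0434]
```

View pics/rect.png

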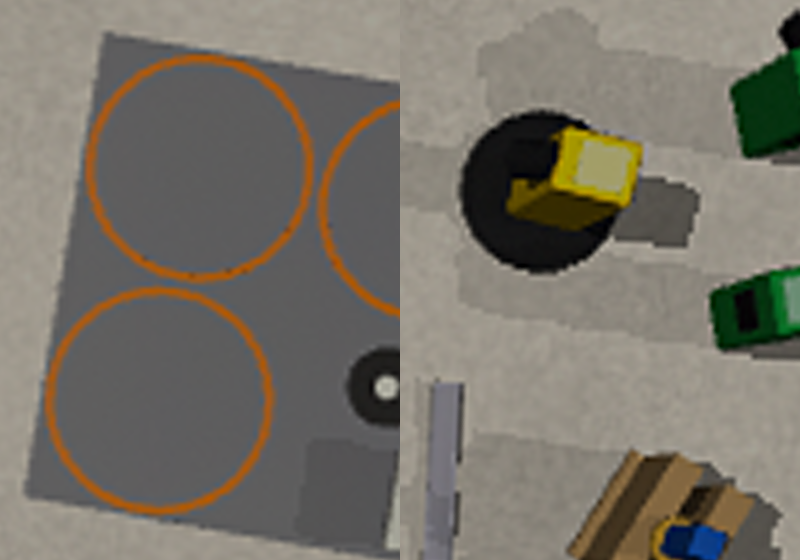

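Rings are A (.636,.021), B (.616,-.096) and C (.520,.041). Their spacing of 118 mm and radius of 55 mm agree with the sizes given, and both dishes fit r = 44 mm. I'll slide each dish from inside by spreading the fingers against its rim.

```bash
cat >> h.py <<'E'
def to(*targets, yaw=None):
    """print tool-axis shares (of 50mm / 0.1rad) from current pose through world points; yaw = world heading of tool y"""
    o=env.observe(); p=np.array(o["ee_pos"]); Rm=R.from_rotvec(o["tool_rot"]).as_matrix()
    print("t",round(o["time"],2),"tcp",np.round(p,4),"zaxis",np.round(Rm[:,2],3),"yhead",round(float(np.degrees(np.arctan2(Rm[1,1],Rm[0,1]))),1),"w",round(float(o["gripper_width"]),4),"F",np.round(o["ft_force"],1))
    if yaw is not None:
        y=np.radians(yaw); Y=np.array([np.cos(y),np.sin(y),0]); Z=np.array([0,0,-1.]); T=np.c_[np.cross(Y,Z),Y,Z]
        print("turn total",np.round(R.from_matrix(Rm.T@T).as_rotvec()/.1,2)); Rm=T
    for t in targets:
        print("shift",np.round(Rm.T@(np.array(t)-p)/.05,2),"->",t); p=np.array(t)
E
python3 - <<'E'
from h import *
to((.45,-.02,.24),(.4352,.2131,.24),(.4352,.2131,.06))
c=env.read_camera("top")
ex=np.array([.9855,-.1697]);ey=np.array([.1697,.9855]);m=np.array([.56775,-.02745])
w=m-.088*(ex+ey); print("well",w,proj(c,[*w,.034]))
im=cv2.cvtColor(c["image"],cv2.COLOR_RGB2HSV)
def blob(mask,box,z):
    u0,v0,u1,v1=box; v,u=np.where(mask[v0:v1,u0:u1]); uv=[u.mean()+u0,v.mean()+v0]; print(len(u),np.round(uv,1),np.round(back(c,uv,z),4))
red=((im[...,0]<8)|(im[...,0]>172))&(im[...,1]>150)
blob(red,(360,262,396,296),.026)
blob((im[...,2]>170)&(im[...,1]<40),(356,246,376,264),.001)
blob(im[...,2]<45,(352,242,378,268),.001)
E
```

```text
t 1.45 tcp [ 0.1765 -0.4945  0.2393] zaxis [-0. -0. -1.] yhead -70.4 w 0.0855 F [ 0.5 -0.3 -0.3]
shift [ 8.34 -7.1  -0.01] -> (0.45, -0.02, 0.24)
shift [ 1.29 -4.49 -0.  ] -> (0.4352, 0.2131, 0.24)
shift [ 0.  -0.   3.6] -> (0.4352, 0.2131, 0.06)
well [ 0.4660924 -0.0992404] [[377.45886326 278.23783893]]
20 [377.3 278.2] [[ 0.4664 -0.0995  0.026 ]]
4 [366.5 255.5] [[ 0.5264 -0.0751  0.001 ]]
147 [365.7 255.5] [[ 0.5264 -0.0731  0.001 ]]
```

Emit:
carry_out --pt "0.834 -0.71 0 0 0 0" --pt "0.834 -0.71 0 0 0 0" --pt "0.834 -0.71 0 0 0 0" --pt "0.834 -0.71 0 0 0 0" --pt "0.834 -0.71 0 0 0 0" --pt "0.834 -0.71 0 0 0 0" --pt "0.834 -0.71 0 0 0 0" --pt "0.834 -0.71 0 0 0 0" --pt "0.834 -0.71 0 0 0 0" --pt "0.834 -0.71 0 0 0 0" --pt "0.258 -0.898 0 0 0 0" --pt "0.258 -0.898 0 0 0 0" --pt "0.258 -0.898 0 0 0 0" --pt "0.258 -0.898 0 0 0 0" --pt "0.258 -0.898 0 0 0 0" --pt "0 0 0.8 0 0 0" --pt "0 0 0.8 0 0 0" --pt "0 0 0.8 0 0 0" --pt "0 0 0 0 0 0" --pt "0 0 0 0 0 0" --grip 0.3

```text
time: 4.0
ee_pos: [0.436, 0.2134, 0.1209]
tool_rot: [-3.095, -0.536, -0.004]
ft_force: [-0.4, -0.1, -0.0]
gripper_width: 0.0256
gripper_force: 0.0
```

Run:
```python
from h import *
to((.4352,.2131,.06),(.4352,.2131,.03))
c=env.read_camera("wrist"); save(c,"w1.png"); print(np.round(c["xyz"],3))
o=env.observe(); p=o["ee_pos"]; Rm=R.from_rotvec(o["tool_rot"]).as_matrix()
print("tcp px",proj(c,p+Rm[:,2]*.008))
```

```text
t 4.0 tcp [0.436  0.2134 0.1209] zaxis [ 0.002  0.001 -1.   ] yhead -70.4 w 0.0256 F [-0.4 -0.1 -0. ]
shift [-0.02 -0.    1.22] -> (0.4352, 0.2131, 0.06)
shift [-0.  -0.   0.6] -> (0.4352, 0.2131, 0.03)
[0.5   0.238 0.255]
tcp px [[315.98336426 295.45929615]]
```

View pics/w1.png

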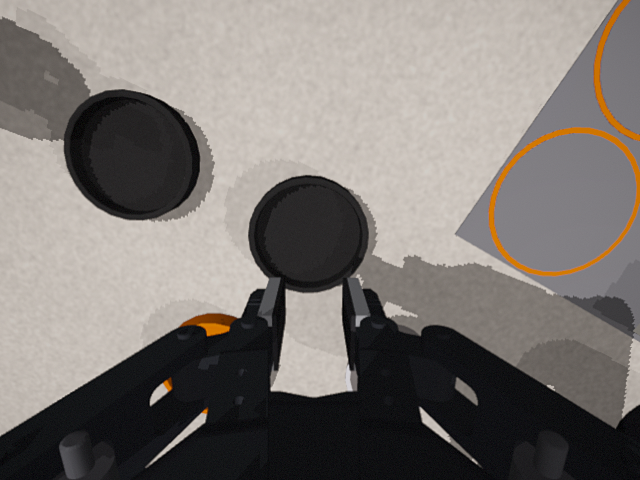

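The wrist picture shows the near dish centred at (308,234) and the second at (132,155). The fingers are above the dish, so I descend.

Emit:
carry_out --pt "0 0 0.6 0 0 0" --pt "0 0 0.6 0 0 0" --pt "0 0 0.3 0 0 0" --pt "0 0 0.3 0 0 0" --pt "0 0 0 0 0 0" --pt "0 0 0 0 0 0"

```text
time: 4.8
ee_pos: [0.4357, 0.2133, 0.03]
tool_rot: [-3.095, -0.536, -0.002]
ft_force: [-0.3, 0.5, 1.0]
gripper_width: 0.0257
gripper_force: 0.0
```

Run:
```python
from h import *
to((.4352,.2131,.02))
c=env.read_camera("wrist"); save(c,"w2.png")
```

```text
t 4.8 tcp [0.4357 0.2133 0.03  ] zaxis [ 0.001  0.    -1.   ] yhead -70.4 w 0.0257 F [-0.3  0.5  1. ]
shift [-0.01  0.    0.2 ] -> (0.4352, 0.2131, 0.02)
```

View pics/w2.png

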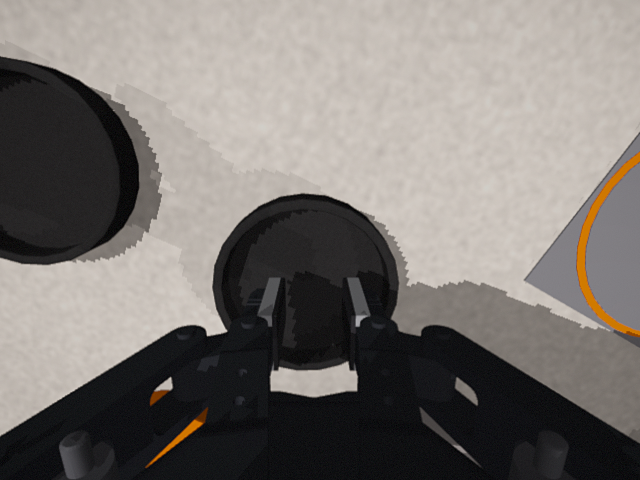

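The fingertips stand centred inside the dish, with room on both sides. I lower them slowly.

Emit:
carry_out --pt "0 0 0.1 0 0 0" --pt "0 0 0.06 0 0 0" --pt "0 0 0 0 0 0" --pt "0 0 0 0 0 0"

```text
time: 5.35
ee_pos: [0.4352, 0.2132, 0.0213]
tool_rot: [-3.096, -0.536, -0.0]
ft_force: [-0.7, 0.7, -0.2]
gripper_width: 0.0258
gripper_force: 0.0
```

Emit:
carry_out --pt "0 0 0.05 0 0 0" --pt "0 0 0 0 0 0"

```text
time: 5.6
ee_pos: [0.4351, 0.2131, 0.0186]
tool_rot: [3.096, 0.536, -0.0]
ft_force: [0.1, -1.1, -0.3]
gripper_width: 0.0258
gripper_force: 0.0
```

Emit:
carry_out --pt "0 0 0 0 0 0" --pt "0 0 0 0 0 0" --pt "0 0 0 0 0 0" --grip 0.5

```text
time: 5.98
ee_pos: [0.4352, 0.2132, 0.0188]
tool_rot: [3.096, 0.536, 0.0]
ft_force: [0.2, 1.3, -0.5]
gripper_width: 0.0425
gripper_force: 0.0
```

Emit:
carry_out --pt "0 0 0 0 0 0" --pt "0 0 0 0 0 0" --pt "0 0 0 0 0 0" --grip 0.58

```text
time: 6.35
ee_pos: [0.4352, 0.2131, 0.0188]
tool_rot: [-3.096, -0.536, 0.0]
ft_force: [0.8, 0.3, -0.5]
gripper_width: 0.0493
gripper_force: 0.0
```

Run:
```python
from h import *
to((.636,.021,.0186),(.636,.021,.07),(.6,.1,.15))
```

```text
t 6.35 tcp [0.4352 0.2131 0.0188] zaxis [-0. -0. -1.] yhead -70.4 w 0.0493 F [ 0.8  0.3 -0.5]
shift [2.49 4.97 0.  ] -> (0.636, 0.021, 0.0186)
shift [-0.   -0.   -1.03] -> (0.636, 0.021, 0.07)
shift [-0.15 -1.73 -1.6 ] -> (0.6, 0.1, 0.15)
```

Emit:
carry_out --pt "0 0 0.06 0 0 0" --pt "0 0 0.04 0 0 0" --pt "0 0 0 0 0 0"

```text
time: 6.72
ee_pos: [0.4357, 0.2132, 0.0157]
tool_rot: [3.095, 0.536, 0.002]
ft_force: [-9.7, -2.4, 28.2]
gripper_width: 0.0496
gripper_force: 14.2
```

Emit:
carry_out --pt "0 0 -0.09 0 0 0" --pt "0 0 0 0 0 0" --pt "0.178 0.355 0 0 0 0" --pt "0.178 0.355 0 0 0 0" --pt "0.178 0.355 0 0 0 0" --pt "0.178 0.355 0 0 0 0"

```text
time: 7.48
ee_pos: [0.4936, 0.157, 0.0181]
tool_rot: [3.096, 0.535, -0.0]
ft_force: [-1.5, 1.4, -0.2]
gripper_width: 0.0498
gripper_force: 0.6
```

Emit:
carry_out --pt "0.178 0.355 0 0 0 0" --pt "0.178 0.355 0 0 0 0" --pt "0.178 0.355 0 0 0 0" --pt "0.178 0.355 0 0 0 0" --pt "0.178 0.355 0 0 0 0" --pt "0.178 0.355 0 0 0 0" --pt "0.178 0.355 0 0 0 0" --pt "0.178 0.355 0 0 0 0" --pt "0.178 0.355 0 0 0 0" --pt "0.178 0.355 0 0 0 0" --pt "0 0 0 0 0 0" --pt "0 0 0 0 0 0"

```text
time: 8.98
ee_pos: [0.6357, 0.0212, 0.0182]
tool_rot: [-3.095, -0.536, 0.001]
ft_force: [-0.9, 1.2, 0.3]
gripper_width: 0.0497
gripper_force: 0.0
```

Run:
```python
from h import *
to((.636,.021,.0186))
c=env.read_camera("wrist"); save(c,"w3.png")
for d in env.search_frame("dish_a","wrist"): print(np.round(d["location"],3),d["score"])
```

```text
t 8.97 tcp [0.6357 0.0212 0.0182] zaxis [-0.  0. -1.] yhead -70.3 w 0.0497 F [-0.9  1.2  0.3]
shift [ 0.    0.01 -0.01] -> (0.636, 0.021, 0.0186)
[0.636 0.019 0.008] 0.93
```

View pics/w3.png

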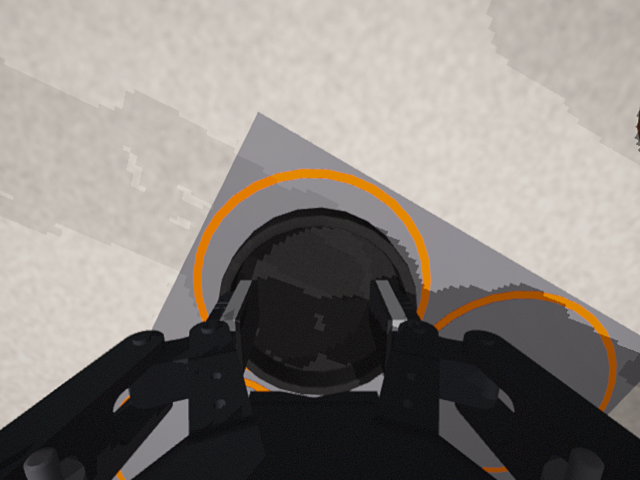

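Dish 1 lies inside the upper ring, centred near (318,300). I narrow the fingers, lift out and go to the second dish.

Run:
```python
from h import *
to((.636,.021,.12),(.4484,.3472,.12),(.4484,.3472,.03))
```

```text
t 9.07 tcp [0.6357 0.0215 0.0184] zaxis [-0.  0. -1.] yhead -70.3 w 0.0496 F [ 0.8 -0.3 -0.4]
shift [ 0.    0.01 -2.03] -> (0.636, 0.021, 0.12)
shift [-1.34 -7.41  0.  ] -> (0.4484, 0.3472, 0.12)
shift [0.  0.  1.8] -> (0.4484, 0.3472, 0.03)
```

Emit:
carry_out --pt "0 0 0 0 0 0" --pt "0 0 0 0 0 0" --pt "0 0 -0.4 0 0 0" --pt "0 0 -0.8 0 0 0" --pt "0 0 -0.8 0 0 0" --pt "0 0 0 0 0 0" --grip 0.35

```text
time: 9.82
ee_pos: [0.6377, 0.0208, 0.1233]
tool_rot: [3.093, 0.536, 0.012]
ft_force: [-0.1, -0.2, 0.3]
gripper_width: 0.0297
gripper_force: 0.0
```

Emit:
carry_out --pt "-0.168 -0.926 0 0 0 0" --pt "-0.168 -0.926 0 0 0 0" --pt "-0.168 -0.926 0 0 0 0" --pt "-0.168 -0.926 0 0 0 0" --pt "-0.168 -0.926 0 0 0 0" --pt "-0.168 -0.926 0 0 0 0" --pt "-0.168 -0.926 0 0 0 0" --pt "-0.168 -0.926 0 0 0 0" --pt "0 0 0 0 0 0" --pt "0 0 0 0 0 0"

```text
time: 11.08
ee_pos: [0.4484, 0.3468, 0.1183]
tool_rot: [3.095, 0.536, -0.0]
ft_force: [-0.2, -0.2, 0.3]
gripper_width: 0.03
gripper_force: 0.0
```

```bash
cat >> h.py <<'E'
from scipy.optimize import least_squares
def dishes(c,seeds):
    d=(cv2.cvtColor(c["image"],cv2.COLOR_RGB2HSV)[...,2]<75).astype(np.uint8); out=[]
    for s in seeds:
        u0,v0=proj(c,[*s,.015])[0].astype(int); w=d[v0-26:v0+27,u0-26:u0+27]; l=cv2.connectedComponentsWithStats(w)[1]; i=l[26,26]
        cs=max(cv2.findContours((l==i).astype(np.uint8),0,1)[0],key=len).reshape(-1,2)+[u0-26,v0-26]
        P=back(c,cs,.018)[:,:2]
        print("dish",np.round(least_squares(lambda q:np.hypot(P[:,0]-q[0],P[:,1]-q[1])-q[2],[*P.mean(0),.044],loss="soft_l1",f_scale=.002).x,4))
E
python3 - <<'E'
from h import *
to((.4484,.3472,.03))
c=env.read_camera("top"); dishes(c,[(.636,.021)])
c=env.read_camera("wrist")
for d in env.search_frame("dish_a","wrist"): print(np.round(d["location"],3),d["score"])
E
```

```text
t 11.07 tcp [0.4484 0.3468 0.1183] zaxis [ 0. -0. -1.] yhead -70.4 w 0.03 F [-0.2 -0.2  0.3]
shift [ 0.   -0.01  1.77] -> (0.4484, 0.3472, 0.03)
dish [0.6316 0.0147 0.0449]
[0.45  0.35  0.002] 0.79
[0.341 0.282 0.01 ] 0.6
```

Emit:
carry_out --pt "0 0 0.6 0 0 0" --pt "0 0 0.6 0 0 0" --pt "0 0 0.5 0 0 0" --pt "0 0 0.15 0 0 0" --pt "0 0 0.14 0 0 0" --pt "0 0 0 0 0 0"

```text
time: 11.98
ee_pos: [0.4485, 0.3472, 0.0191]
tool_rot: [-3.095, -0.535, -0.001]
ft_force: [1.4, -0.7, 0.4]
gripper_width: 0.0297
gripper_force: 0.0
```

Emit:
carry_out --pt "0 0 0 0 0 0" --pt "0 0 0 0 0 0" --pt "0 0 0 0 0 0" --grip 0.62

```text
time: 12.35
ee_pos: [0.4484, 0.3475, 0.0192]
tool_rot: [-3.095, -0.536, -0.001]
ft_force: [-1.4, 1.5, 0.6]
gripper_width: 0.0528
gripper_force: 0.5
```

Run:
```python
from h import *
to((.5205,.0395,.0186))
```

```text
t 12.35 tcp [0.4484 0.3475 0.0192] zaxis [ 0.001  0.    -1.   ] yhead -70.4 w 0.0528 F [-1.4  1.5  0.6]
shift [-0.71  6.29  0.01] -> (0.5205, 0.0395, 0.0186)
```

Emit:
carry_out --pt "-0.044 0.393 0.01 0 0 0" --pt "-0.044 0.393 0 0 0 0" --pt "-0.044 0.393 0 0 0 0" --pt "-0.044 0.393 0 0 0 0" --pt "-0.044 0.393 0 0 0 0" --pt "-0.044 0.393 0 0 0 0" --pt "-0.044 0.393 0 0 0 0" --pt "-0.044 0.393 0 0 0 0" --pt "-0.044 0.393 0 0 0 0" --pt "-0.044 0.393 0 0 0 0" --pt "-0.044 0.393 0 0 0 0" --pt "-0.044 0.393 0 0 0 0" --pt "-0.044 0.393 0 0 0 0" --pt "-0.044 0.393 0 0 0 0" --pt "-0.044 0.393 0 0 0 0" --pt "-0.044 0.393 0 0 0 0" --pt "0 0 0 0 0 0"

```text
time: 14.48
ee_pos: [0.521, 0.0378, 0.0182]
tool_rot: [3.096, 0.533, 0.0]
ft_force: [0.3, -0.2, -0.4]
gripper_width: 0.0533
gripper_force: 0.0
```

Emit:
carry_out --pt "0 0 0 0 0 0" --pt "0 0 0 0 0 0" --pt "0 0 -0.4 0 0 0" --pt "0 0 -0.8 0 0 0" --pt "0 0 -0.8 0 0 0" --pt "0 0 -0.8 0 0 0" --pt "0 0 -0.8 0 0 0" --grip 0.35

```text
time: 15.35
ee_pos: [0.5204, 0.0398, 0.1996]
tool_rot: [3.095, 0.537, -0.0]
ft_force: [0.3, 0.3, 0.0]
gripper_width: 0.0297
gripper_force: 0.0
```

Run:
```python
from h import *
to((.46,-.35,.24))
c=env.read_camera("wrist"); save(c,"w4.png")
for d in env.search_frame("dish_a","wrist"): print(np.round(d["location"],3),d["score"])
```

```text
t 15.35 tcp [0.5204 0.0398 0.1996] zaxis [-0. -0. -1.] yhead -70.3 w 0.0297 F [0.3 0.3 0. ]
shift [-3.77  6.93 -0.81] -> (0.46, -0.35, 0.24)
[0.634 0.016 0.008] 0.87
[0.309 0.256 0.007] 0.86
[0.523 0.035 0.002] 0.81
[ 0.362 -0.179  0.07 ] 0.71
```

View pics/w4.png

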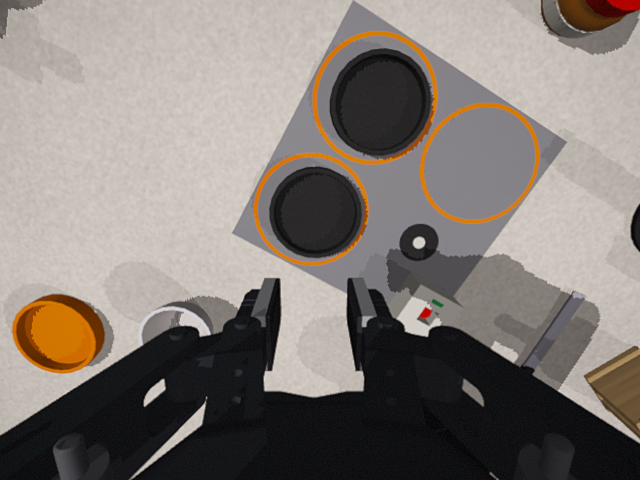

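Both dishes lie inside their rings, at (380,103) and (315,210); the third ring is empty and only two dishes exist. Next I look at the stylus from close by.

Run:
```python
from h import *
to((.40,-.37,.21))
```

```text
t 15.45 tcp [0.5222 0.0396 0.2023] zaxis [ 0.007 -0.001 -1.   ] yhead -70.3 w 0.0301 F [-0.9 -0.4  0.1]
shift [-5.06  6.89 -0.16] -> (0.4, -0.37, 0.21)
```

Emit:
carry_out --pt "-0.56 0.766 -0.02 0 0 0" --pt "-0.56 0.766 -0.02 0 0 0" --pt "-0.56 0.766 -0.02 0 0 0" --pt "-0.56 0.766 -0.02 0 0 0" --pt "-0.56 0.766 -0.02 0 0 0" --pt "-0.56 0.766 -0.02 0 0 0" --pt "-0.56 0.766 -0.02 0 0 0" --pt "-0.56 0.766 -0.02 0 0 0" --pt "-0.56 0.766 -0.02 0 0 0" --pt "0 0 0 0 0 0" --pt "0 0 0 0 0 0" --pt "0 0 0 0 0 0" --grip 1.0

```text
time: 16.95
ee_pos: [0.3998, -0.3689, 0.2071]
tool_rot: [-3.095, -0.538, 0.0]
ft_force: [-0.6, -1.2, 1.0]
gripper_width: 0.0855
gripper_force: 0.0
```

Run:
```python
from h import *
to((.40,-.37,.21))
c=env.read_camera("wrist"); save(c,"w5.png"); print(np.round(c["xyz"],3))
for l in ("stylus","stylus_collar","stand"): print(l,[(np.round(d["location"],3),d["score"]) for d in env.search_frame(l,"wrist")])
np.save("w5.npy",c,allow_pickle=True)
t=env.read_camera("top"); dishes(t,[(.634,.016),(.523,.035)])
```

```text
t 16.95 tcp [ 0.3998 -0.3689  0.2071] zaxis [-0.  0. -1.] yhead -70.3 w 0.0855 F [-0.6 -1.2  1. ]
shift [-0.    0.02 -0.06] -> (0.4, -0.37, 0.21)
[ 0.464 -0.344  0.342]
stylus [(array([ 0.448, -0.356,  0.12 ]), 0.67)]
stylus_collar [(array([ 0.448, -0.352,  0.122]), 0.7), (array([ 0.449, -0.25 ,  0.006]), 0.37)]
stand [(array([ 0.459, -0.356,  0.066]), 0.94), (array([ 0.469, -0.113,  0.029]), 0.27)]
dish [0.6315 0.0148 0.0449]
dish [0.5205 0.0345 0.0449]
```

View pics/w5.png

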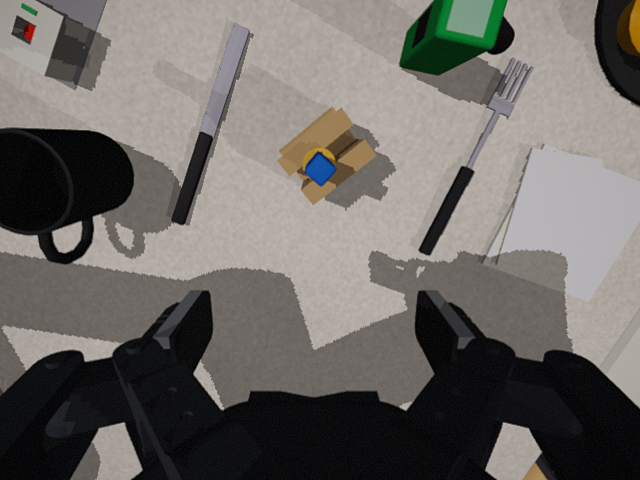

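Run:
```python
from h import *
c=np.load("w5.npy",allow_pickle=True).item(); im=c["image"]
hsv=cv2.cvtColor(im,cv2.COLOR_RGB2HSV)
b=((hsv[...,0]>95)&(hsv[...,0]<130)&(hsv[...,1]>120)).astype(np.uint8); b[:100]=0;b[220:]=0;b[:,:280]=0;b[:,380:]=0
v,u=np.where(b&(hsv[...,2]>100)); print("V",np.percentile(hsv[...,2][b>0],[5,25,50,75,95]))
br=((b>0)&(hsv[...,2]>np.percentile(hsv[...,2][b>0],80)*.8)); v,u=np.where(br)
P=back(c,np.c_[u,v],.12)[:,:2]; r=cv2.minAreaRect((P*1000).astype(np.float32)); print("grip top",r)
w=((hsv[...,0]>8)&(hsv[...,0]<24)&(hsv[...,1]>75)&(hsv[...,2]>60)).astype(np.uint8); w[:100]=0;w[215:]=0;w[:,:270]=0;w[:,385:]=0
v,u=np.where(w); P=back(c,np.c_[u,v],.065)[:,:2]; r=cv2.minAreaRect((P*1000).astype(np.float32)); print("stand",r)
cr=cv2.resize(im[90:220,260:400],None,fx=4,fy=4,interpolation=cv2.INTER_CUBIC); cv2.imwrite("pics/crop5.png",cr[:,:,::-1])
```

```text
V [ 94. 146. 160. 162. 163.]
grip top ((447.2225036621094, -354.6518859863281), (14.561592102050781, 14.55534839630127), 69.43010711669922)
stand ((454.8011474609375, -357.02215576171875), (50.877532958984375, 63.87711715698242), 58.27873229980469)
```

View pics/crop5.png

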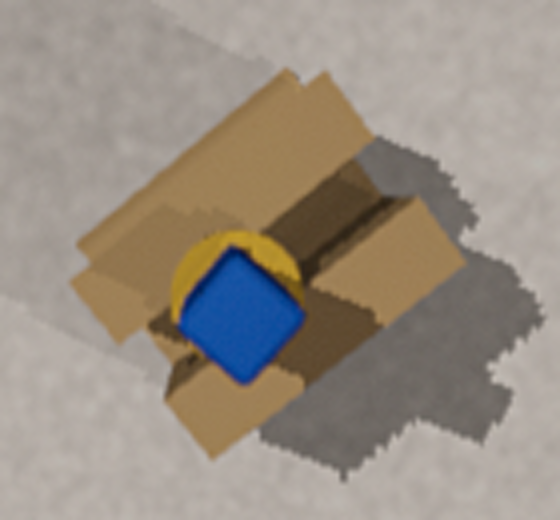

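Run:
```python
from h import *
c=np.load("w5.npy",allow_pickle=True).item()
q=np.array([[165,400],[418,197],[122,343],[372,135],[212,458],[465,262]])/4+[260,90]
P=back(c,q,.065)[:,:2]; print(np.round(P,4))
for a,b in ((0,1),(2,3),(4,5)): d=P[b]-P[a]; print(np.degrees(np.arctan2(d[1],d[0])),np.hypot(*d))
ctr=P[:4].mean(0); print("centre",ctr)
g=back(c,np.array([[235,248],[305,318],[245,385],[180,320]])/4+[260,90],.12)[:,:2]; print("grip",g.mean(0))
for i in range(4): d=g[(i+1)%4]-g[i]; print(np.degrees(np.arctan2(d[1],d[0])),np.hypot(*d))
to((*g.mean(0),.207),(*g.mean(0),.09),yaw=-20.6)
```

```text
[[ 0.4227 -0.3489]
 [ 0.4767 -0.3821]
 [ 0.4305 -0.337 ]
 [ 0.4843 -0.3695]
 [ 0.4147 -0.3619]
 [ 0.4684 -0.3955]]
-31.627203282033417 0.06340995101989345
-31.126973137337306 0.06280937140193227
-32.074467006408874 0.06333805307366248
centre [ 0.45354574 -0.35939561]
grip [ 0.44743192 -0.35514275]
-114.32760355298859 0.01559931321795462
158.1124997801946 0.01428643090999583
64.96584696315922 0.014698053961870912
-18.209128663262565 0.014172965386681223
t 17.2 tcp [ 0.3995 -0.3696  0.2074] zaxis [ 0. -0. -1.] yhead -70.3 w 0.0853 F [-0.5 -0.3 -0.1]
turn total [ 0.   -0.   -8.68]
shift [0.61 0.79 0.01] -> (np.float64(0.44743191756775413), np.float64(-0.3551427530016078), 0.207)
shift [0.   0.   2.34] -> (np.float64(0.44743191756775413), np.float64(-0.3551427530016078), 0.09)
```

Emit:
carry_out --pt "0 0 0 0 0 -0.964" --pt "0 0 0 0 0 -0.964" --pt "0 0 0 0 0 -0.964" --pt "0 0 0 0 0 -0.964" --pt "0 0 0 0 0 -0.964" --pt "0 0 0 0 0 -0.964" --pt "0 0 0 0 0 -0.964" --pt "0 0 0 0 0 -0.964" --pt "0 0 0 0 0 -0.964" --pt "0.3 0.4 0 0 0 0" --pt "0.31 0.39 0 0 0 0" --pt "0 0 0 0 0 0" --pt "0 0 0 0 0 0" --grip 0.6

```text
time: 18.82
ee_pos: [0.4466, -0.3554, 0.2072]
tool_rot: [-2.583, -1.787, 0.0]
ft_force: [0.2, 0.2, 0.1]
gripper_width: 0.0515
gripper_force: 0.0
```

Run:
```python
from h import *
to((.4474,-.3549,.207),(.4474,-.3549,.088),yaw=-20.6)
c=env.read_camera("wrist")
print([(np.round(d["location"],3),d["score"]) for d in env.search_frame("stylus","wrist")])
```

```text
t 18.82 tcp [ 0.4466 -0.3554  0.2072] zaxis [-0.  0. -1.] yhead -20.6 w 0.0515 F [0.2 0.2 0.1]
turn total [-0.    0.   -0.01]
shift [0.02 0.01 0.  ] -> (0.4474, -0.3549, 0.207)
shift [0.   0.   2.38] -> (0.4474, -0.3549, 0.088)
[(array([ 0.449, -0.353,  0.115]), 0.98)]
```

Emit:
carry_out --pt "0.02 0.01 0.5 0 0 0" --pt "0 0 0.5 0 0 0" --pt "0 0 0.5 0 0 0" --pt "0 0 0.5 0 0 0" --pt "0 0 0.3 0 0 0" --pt "0 0 0.08 0 0 0" --pt "0 0 0 0 0 0"

```text
time: 19.8
ee_pos: [0.4479, -0.355, 0.0888]
tool_rot: [2.583, 1.787, 0.0]
ft_force: [0.5, 0.1, 0.9]
gripper_width: 0.0512
gripper_force: 0.0
```

Emit:
carry_out --pt "0 0 0 0 0 0" --pt "0 0 0 0 0 0" --pt "0 0 0 0 0 0" --pt "0 0 0 0 0 0" --pt "0 0 0 0 0 0" --grip 0.0

```text
time: 20.42
ee_pos: [0.448, -0.3549, 0.0889]
tool_rot: [2.583, 1.787, 0.0]
ft_force: [-1.7, 0.9, 6.5]
gripper_width: 0.0151
gripper_force: 58.5
```

Run:
```python
from h import *
to()
```

```text
t 20.43 tcp [ 0.448  -0.3549  0.0889] zaxis [ 0.001 -0.001 -1.   ] yhead -20.6 w 0.0151 F [-1.7  0.9  6.5]
```

Grip is secure (15 mm across the 16 mm grip). I lift and carry it over the well.

Emit:
carry_out --pt "0 0 -0.2 0 0 0" --pt "0 0 -0.4 0 0 0" --pt "0 0 -0.5 0 0 0" --pt "0 0 -0.5 0 0 0" --pt "0 0 -0.5 0 0 0" --pt "0 0 0 0 0 0"

```text
time: 21.18
ee_pos: [0.4483, -0.3551, 0.1951]
tool_rot: [2.581, 1.785, 0.001]
ft_force: [-0.2, 0.0, -0.3]
gripper_width: 0.0153
gripper_force: 58.4
```

Run:
```python
from h import *
to((.4662,-.0994,.192),(.4662,-.0994,.12))
```

```text
t 21.18 tcp [ 0.4483 -0.3551  0.1951] zaxis [ 0.002 -0.003 -1.   ] yhead -20.6 w 0.0153 F [-0.2  0.  -0.3]
shift [ 4.91 -1.47  0.05] -> (0.4662, -0.0994, 0.192)
shift [ 0.   -0.    1.44] -> (0.4662, -0.0994, 0.12)
```

Emit:
carry_out --pt "0.61 -0.184 0 0 0 0" --pt "0.61 -0.184 0 0 0 0" --pt "0.61 -0.184 0 0 0 0" --pt "0.61 -0.184 0 0 0 0" --pt "0.61 -0.184 0 0 0 0" --pt "0.61 -0.184 0 0 0 0" --pt "0.61 -0.184 0 0 0 0" --pt "0.61 -0.184 0 0 0 0" --pt "0 0 0.4 0 0 0" --pt "0 0 0.4 0 0 0" --pt "0 0 0.3 0 0 0" --pt "0 0 0 0 0 0" --pt "0 0 0 0 0 0"

```text
time: 22.8
ee_pos: [0.4652, -0.1006, 0.1387]
tool_rot: [2.583, 1.787, 0.001]
ft_force: [0.4, -0.3, -1.4]
gripper_width: 0.0151
gripper_force: 58.5
```

Run:
```python
from h import *
to((.4662,-.0994,.1369))
c=env.read_camera("wrist"); o=env.observe(); p=o["ee_pos"]
print("tip/well px",proj(c,[p-[0,0,.0789],[.4662,-.0994,.034]]))
a=cv2.resize(c["image"][190:390,220:420],(400,400),interpolation=cv2.INTER_CUBIC)
s=env.read_camera("scene"); uv=proj(s,[p-[0,0,.0789],[.4662,-.0994,.034]]); print(uv); u,v=uv[1].astype(int)
b=cv2.resize(s["image"][v-60:v+40,u-50:u+50],(400,400),interpolation=cv2.INTER_CUBIC)
cv2.imwrite("pics/w6.png",np.hstack([a,b])[:,:,::-1]); print(u-50,v-60)
```

```text
t 22.8 tcp [ 0.4652 -0.1006  0.1387] zaxis [ 0.001 -0.    -1.   ] yhead -20.7 w 0.0151 F [ 0.4 -0.3 -1.4]
shift [0.03 0.01 0.04] -> (0.4662, -0.0994, 0.1369)
tip/well px [[314.87976706 249.00414429]
 [315.32985097 235.97771394]]
[[257.06997282 250.47955515]
 [258.6726016  258.58077201]]
208 198
```

View pics/w6.png

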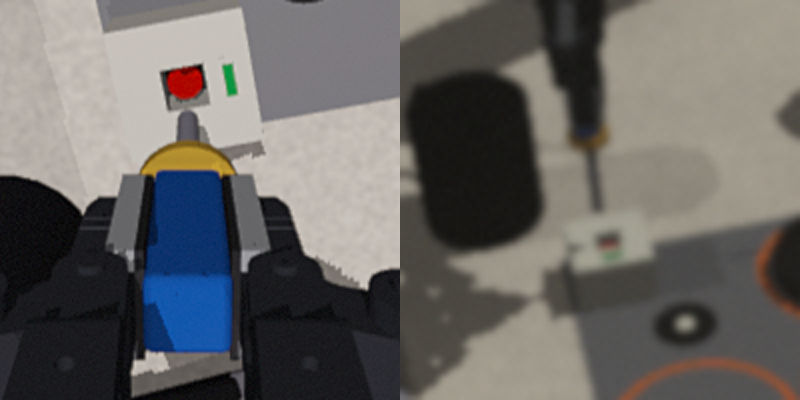

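The tip at (188,112) in the crop is directly in line with the well at (185,87), within about 1 mm. I descend into the well.

Emit:
carry_out --pt "0.03 -0.005 0.2 0 0 0" --pt "0 0 0.2 0 0 0" --pt "0 0 0.15 0 0 0" --pt "0 0 0.1 0 0 0" --pt "0 0 0 0 0 0"

```text
time: 23.52
ee_pos: [0.4652, -0.0989, 0.1055]
tool_rot: [-2.583, -1.787, 0.0]
ft_force: [-0.2, -0.2, -0.2]
gripper_width: 0.0152
gripper_force: 58.4
```

Emit:
carry_out --pt "0 0 0.06 0 0 0" --pt "0 0 0.04 0 0 0" --pt "0 0 0 0 0 0"

```text
time: 23.9
ee_pos: [0.4655, -0.099, 0.101]
tool_rot: [2.583, 1.787, 0.001]
ft_force: [0.0, 0.9, 2.0]
gripper_width: 0.0154
gripper_force: 58.7
```

Emit:
carry_out --pt "0 0 0.03 0 0 0" --pt "0 0 0.02 0 0 0" --pt "0 0 0 0 0 0"

```text
time: 24.28
ee_pos: [0.4657, -0.0991, 0.0995]
tool_rot: [2.582, 1.787, 0.001]
ft_force: [-3.6, 1.5, 14.9]
gripper_width: 0.0152
gripper_force: 60.6
```

Emit:
carry_out --pt "0 0 0 0 0 0" --pt "0 0 0 0 0 0" --pt "0 0 0 0 0 0" --pt "0 0 0 0 0 0" --pt "0 0 0 0 0 0" --pt "0 0 0 0 0 0" --pt "0 0 0 0 0 0" --pt "0 0 0 0 0 0" --pt "0 0 0 0 0 0"

```text
time: 25.4
ee_pos: [0.4657, -0.0991, 0.0995]
tool_rot: [2.582, 1.787, 0.001]
ft_force: [-2.3, 0.9, 14.9]
gripper_width: 0.015
gripper_force: 60.6
```

Emit:
carry_out --pt "0 0 -0.2 0 0 0" --pt "0 0 -0.3 0 0 0" --pt "0 0 -0.4 0 0 0" --pt "0 0 -0.5 0 0 0" --pt "0 0 -0.5 0 0 0" --pt "0 0 0 0 0 0"

```text
time: 26.15
ee_pos: [0.4659, -0.0991, 0.195]
tool_rot: [2.581, 1.786, 0.003]
ft_force: [-0.2, -0.7, -0.8]
gripper_width: 0.0152
gripper_force: 58.5
```

Run:
```python
from h import *
to((.448,-.3549,.19),(.448,-.3549,.0895),yaw=-20.6)
c=env.read_camera("top"); dishes(c,[(.632,.015),(.521,.035)])
```

```text
t 26.15 tcp [ 0.4659 -0.0991  0.195 ] zaxis [ 0.003 -0.002 -1.   ] yhead -20.6 w 0.0152 F [-0.2 -0.7 -0.8]
turn total [ 0.03  0.   -0.01]
shift [-4.91  1.47  0.1 ] -> (0.448, -0.3549, 0.19)
shift [0.   0.   2.01] -> (0.448, -0.3549, 0.0895)
dish [0.6316 0.0147 0.0449]
dish [0.5206 0.0344 0.0449]
```

Emit:
carry_out --pt "-0.614 0.184 0 0 0 0" --pt "-0.614 0.184 0 0 0 0" --pt "-0.614 0.184 0 0 0 0" --pt "-0.614 0.184 0 0 0 0" --pt "-0.614 0.184 0 0 0 0" --pt "-0.614 0.184 0 0 0 0" --pt "-0.614 0.184 0 0 0 0" --pt "-0.614 0.184 0 0 0 0" --pt "0 0 0 0 0 0" --pt "0 0 0 0 0 0" --pt "0 0 0 0 0 0"

```text
time: 27.58
ee_pos: [0.4477, -0.3537, 0.1931]
tool_rot: [-2.582, -1.788, -0.0]
ft_force: [-0.2, -0.5, -0.6]
gripper_width: 0.0151
gripper_force: 58.5
```

Run:
```python
from h import *
to((.448,-.3549,.16),(.448,-.3549,.0895))
```

```text
t 27.57 tcp [ 0.4477 -0.3537  0.1931] zaxis [-0.     0.001 -1.   ] yhead -20.6 w 0.0151 F [-0.2 -0.5 -0.6]
shift [-0.02  0.01  0.66] -> (0.448, -0.3549, 0.16)
shift [-0.    0.    1.41] -> (0.448, -0.3549, 0.0895)
```

Emit:
carry_out --pt "-0.02 0.01 0.3 0 0 0" --pt "0 0 0.3 0 0 0" --pt "0 0 0.3 0 0 0" --pt "0 0 0.3 0 0 0" --pt "0 0 0.3 0 0 0" --pt "0 0 0.3 0 0 0" --pt "0 0 0.15 0 0 0" --pt "0 0 0 0 0 0"

```text
time: 28.58
ee_pos: [0.4476, -0.3557, 0.0954]
tool_rot: [-2.583, -1.787, 0.0]
ft_force: [0.7, 0.9, 0.0]
gripper_width: 0.0151
gripper_force: 58.5
```

Emit:
carry_out --pt "0 0 0.08 0 0 0" --pt "0 0 0.03 0 0 0" --pt "0 0 0 0 0 0"

```text
time: 28.95
ee_pos: [0.4477, -0.3558, 0.0904]
tool_rot: [2.583, 1.787, 0.0]
ft_force: [-0.3, 1.0, -1.0]
gripper_width: 0.0153
gripper_force: 58.5
```

Emit:
carry_out --pt "0 0 0.025 0 0 0" --pt "0 0 0 0 0 0" --pt "0 0 0 0 0 0"

```text
time: 29.32
ee_pos: [0.4477, -0.3558, 0.0891]
tool_rot: [2.584, 1.787, 0.0]
ft_force: [0.4, -0.0, 0.4]
gripper_width: 0.0157
gripper_force: 58.5
```

Emit:
carry_out --pt "0 0 0 0 0 0" --pt "0 0 0 0 0 0" --pt "0 0 0 0 0 0" --pt "0 0 0 0 0 0" --pt "0 0 -0.3 0 0 0" --pt "0 0 -0.5 0 0 0" --pt "0 0 -0.7 0 0 0" --pt "0 0 -0.7 0 0 0" --pt "0 0 -0.7 0 0 0" --pt "0 0 0 0 0 0" --pt "0 0 0 0 0 0" --grip 0.6

```text
time: 30.7
ee_pos: [0.4475, -0.3555, 0.2339]
tool_rot: [-2.583, -1.787, 0.0]
ft_force: [-1.2, -0.3, 0.2]
gripper_width: 0.0513
gripper_force: 0.0
```

Run:
```python
from h import *
to((.59,-.40,.235))
c=env.read_camera("top"); save(c,"top2.png"); dishes(c,[(.632,.015),(.521,.035)])
s=env.read_camera("scene")
u,v=proj(s,[.448,-.355,.06])[0].astype(int); a=cv2.resize(s["image"][v-50:v+50,u-50:u+50],(400,400),interpolation=cv2.INTER_CUBIC)
u,v=proj(s,[.625,-.297,.05])[0].astype(int); b=cv2.resize(s["image"][v-50:v+50,u-50:u+50],(400,400),interpolation=cv2.INTER_CUBIC)
cv2.imwrite("pics/s7.png",np.hstack([a,b])[:,:,::-1])
```

```text
t 30.7 tcp [ 0.4475 -0.3555  0.2339] zaxis [-0.  0. -1.] yhead -20.6 w 0.0513 F [-1.2 -0.3  0.2]
shift [ 0.17  2.98 -0.02] -> (0.59, -0.4, 0.235)
dish [0.6315 0.0148 0.0449]
dish [0.5207 0.0343 0.0451]
```

View pics/s7.png

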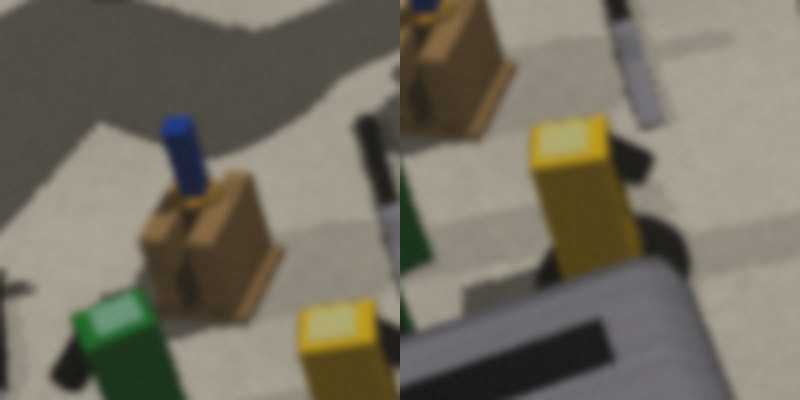

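The stylus hangs upright in its stand, and the nose of the yellow thermometer points towards the mat. I move above it for a close look.

Emit:
carry_out --pt "0.2 0.56 0 0 0 0" --pt "0.2 0.56 0 0 0 0" --pt "0.2 0.56 0 0 0 0" --pt "0.2 0.56 0 0 0 0" --pt "0.0 0.56 0 0 0 0" --pt "0 0 0 0 0 0" --pt "0 0 0 0 0 0" --grip 0.7

```text
time: 31.68
ee_pos: [0.5922, -0.3676, 0.2334]
tool_rot: [-2.583, -1.786, 0.001]
ft_force: [-0.1, -0.5, 0.9]
gripper_width: 0.0598
gripper_force: 0.0
```

Run:
```python
from h import *
to()
c=env.read_camera("wrist"); save(c,"w8.png"); np.save("w8.npy",c,allow_pickle=True)
for l in ("thermo","base","lens"): print(l,[(np.round(d["location"],3),round(d["score"],2)) for d in env.search_frame(l,"wrist")])
h=cv2.cvtColor(c["image"],cv2.COLOR_RGB2HSV)
y=((h[...,0]>20)&(h[...,0]<35)&(h[...,1]>60)&(h[...,2]>170)).astype(np.uint8)
n,l,s,ce=cv2.connectedComponentsWithStats(y); i=1+s[1:,4].argmax(); v,u=np.where(l==i); P=back(c,np.c_[u,v],.106)[:,:2]
print(s[i],ce[i],cv2.minAreaRect((P*1000).astype(np.float32)))
```

```text
t 31.68 tcp [ 0.5922 -0.3676  0.2334] zaxis [-0.001  0.001 -1.   ] yhead -20.7 w 0.0598 F [-0.1 -0.5  0.9]
thermo [(array([ 0.572, -0.401,  0.096]), 0.96), (array([ 0.63 , -0.301,  0.104]), 0.67), (array([ 0.675, -0.412,  0.092]), 0.63), (array([ 0.467, -0.121,  0.004]), 0.49)]
base [(array([ 0.615, -0.301,  0.006]), 0.59)]
lens [(array([ 0.572, -0.407,  0.099]), 0.97), (array([ 0.67 , -0.411,  0.091]), 0.92), (array([ 0.635, -0.302,  0.107]), 0.73)]
[ 311  107   45   58 2212] [333.43896926 135.53119349] ((629.9354248046875, -305.6412353515625), (38.23683166503906, 30.476327896118164), 76.29882049560547)
```

View pics/w8.png

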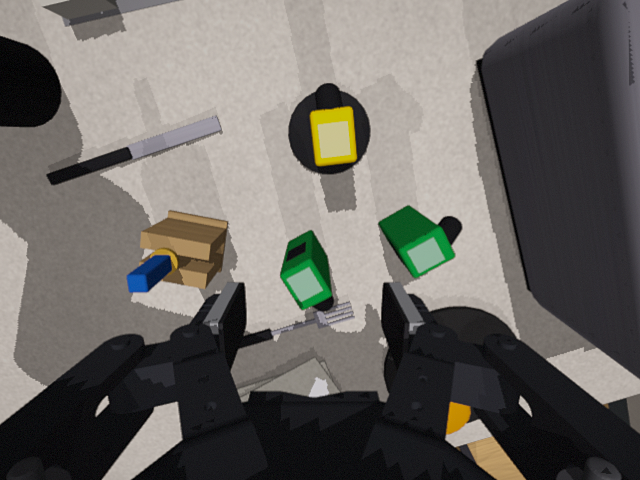

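The yellow thermometer, top at (333,135), stands on the base at (329,132). Its top measures 38x30 mm (40x32 given) and heads 76°. The toaster side is 100 px to the right, and the green look-alikes are at (305,268) and (416,240).

Run:
```python
from h import *
c=np.load("w8.npy",allow_pickle=True).item()
print("base edges",np.round(back(c,[[289,132],[369,132],[329,173]],.006),3),"toaster",np.round(back(c,[[480,62],[500,180],[530,290]],0),3))
t=env.read_camera("top"); print("mug",back(t,[401,319],.09))
to((.630,-.3056,.19),(.630,-.3056,.074),yaw=-13.7)
```

```text
base edges [[ 0.595 -0.288  0.006]
 [ 0.67  -0.316  0.006]
 [ 0.618 -0.34   0.006]] toaster [[ 0.793 -0.292  0.   ]
 [ 0.787 -0.412  0.   ]
 [ 0.793 -0.551  0.   ]]
mug [[ 0.36643646 -0.1482878   0.09      ]]
t 31.93 tcp [ 0.5924 -0.3677  0.2344] zaxis [ 0. -0. -1.] yhead -20.7 w 0.0601 F [-1.2  0.1 -0.3]
turn total [ 0.    0.   -1.22]
shift [1.39 0.44 0.89] -> (0.63, -0.3056, 0.19)
shift [0.   0.   2.32] -> (0.63, -0.3056, 0.074)
```

Emit:
carry_out --pt "0 0 0 0 0 -0.61" --pt "0 0 0 0 0 -0.61" --pt "0.7 0.22 0.3 0 0 0" --pt "0.69 0.22 0.4 0 0 0" --pt "0 0 0.2 0 0 0" --pt "0 0 0 0 0 0" --pt "0 0 0 0 0 0"

```text
time: 32.8
ee_pos: [0.6302, -0.3065, 0.1899]
tool_rot: [2.47, 1.939, 0.0]
ft_force: [0.4, 0.7, 0.5]
gripper_width: 0.0602
gripper_force: 0.0
```

Run:
```python
from h import *
to((.630,-.3056,.19),(.630,-.3056,.074),yaw=-13.7)
c=env.read_camera("wrist"); h=cv2.cvtColor(c["image"],cv2.COLOR_RGB2HSV)
y=((h[...,0]>20)&(h[...,0]<35)&(h[...,1]>60)&(h[...,2]>170)).astype(np.uint8)
n,l,s,ce=cv2.connectedComponentsWithStats(y); i=1+s[1:,4].argmax(); v,u=np.where(l==i); P=back(c,np.c_[u,v],.106)[:,:2]
print(s[i],ce[i],cv2.minAreaRect((P*1000).astype(np.float32)))
```

```text
t 32.8 tcp [ 0.6302 -0.3065  0.1899] zaxis [ 0.001 -0.001 -1.   ] yhead -13.7 w 0.0602 F [0.4 0.7 0.5]
turn total [ 0.01  0.01 -0.01]
shift [ 0.02 -0.01 -0.  ] -> (0.63, -0.3056, 0.19)
shift [0.   0.   2.32] -> (0.63, -0.3056, 0.074)
[ 291  217   47   56 2454] [314.11654442 244.00122249] ((630.1387939453125, -305.3597717285156), (38.51583480834961, 30.36243438720703), 76.29752349853516)
```

Both measurements agree. I descend and grasp.

Emit:
carry_out --pt "0.02 0 0.5 0 0 0" --pt "0 0 0.5 0 0 0" --pt "0 0 0.5 0 0 0" --pt "0 0 0.5 0 0 0" --pt "0 0 0.32 0 0 0" --pt "0 0 0 0 0 0" --pt "0 0 0 0 0 0"

```text
time: 33.72
ee_pos: [0.6313, -0.3049, 0.0744]
tool_rot: [2.468, 1.94, 0.001]
ft_force: [-0.0, -0.1, 0.8]
gripper_width: 0.0598
gripper_force: 0.0
```

Emit:
carry_out --pt "0 0 0 0 0 0" --pt "0 0 0 0 0 0" --pt "0 0 0 0 0 0" --pt "0 0 0 0 0 0" --pt "0 0 0 0 0 0" --grip 0.0

```text
time: 34.35
ee_pos: [0.6312, -0.3047, 0.074]
tool_rot: [2.469, 1.941, 0.001]
ft_force: [-0.4, -0.4, 5.2]
gripper_width: 0.0313
gripper_force: 60.2
```

Run:
```python
from h import *
o=env.observe()["ee_pos"]; off=np.array(o)-[.630,-.3055,.006]
h=np.array([np.cos(np.radians(76.3)),np.sin(np.radians(76.3))]); og=np.array([.5264,-.0742])-.1567*h
print("origin",og); g=np.array([*og,.0537])+off
to((*o[:2],o[2]+.06),(g[0],g[1],o[2]+.06),g)
```

```text
origin [ 0.48928746 -0.22644175]
t 34.35 tcp [ 0.6312 -0.3047  0.074 ] zaxis [ 0.001 -0.001 -1.   ] yhead -13.7 w 0.0313 F [-0.4 -0.4  5.2]
shift [-0.   0.  -1.2] -> (np.float64(0.631200152327351), np.float64(-0.3046544510543349), np.float64(0.1340431697921155))
shift [ 0.87 -3.11 -0.01] -> (np.float64(0.49048761483886855), np.float64(-0.2255961981579661), np.float64(0.1340431697921155))
shift [ 0.   -0.    0.25] -> [ 0.49048761 -0.2255962   0.12174317]
```

Emit:
carry_out --pt "0 0 -0.2 0 0 0" --pt "0 0 -0.4 0 0 0" --pt "0 0 -0.4 0 0 0" --pt "0 0 -0.2 0 0 0" --pt "0.145 -0.518 0 0 0 0" --pt "0.145 -0.518 0 0 0 0" --pt "0.145 -0.518 0 0 0 0" --pt "0.145 -0.518 0 0 0 0" --pt "0.145 -0.518 0 0 0 0" --pt "0.145 -0.518 0 0 0 0" --pt "0 0 0.12 0 0 0" --pt "0 0 0.12 0 0 0" --pt "0 0 0 0 0 0" --pt "0 0 0 0 0 0" --pt "0 0 0 0 0 0"

```text
time: 36.22
ee_pos: [0.4903, -0.2256, 0.1211]
tool_rot: [2.47, 1.941, 0.0]
ft_force: [-0.2, 0.4, -1.6]
gripper_width: 0.0316
gripper_force: 60.3
```

Run:
```python
from h import *
to((.4905,-.2256,.1217),yaw=-13.7)
c=env.read_camera("wrist"); save(c,"w9.png")
k=proj(c,[.5264,-.0742,.001]); print("patch px",k)
print([(np.round(d["location"],3),round(d["score"],2)) for d in env.search_frame("patch","wrist")])
h=cv2.cvtColor(c["image"],cv2.COLOR_RGB2HSV); u,v=k[0].astype(int)
w=(h[...,2]>170)&(h[...,1]<40); w=w[v-14:v+15,u-14:u+15]; b,a=np.where(w); print("dot",back(c,[a.mean()+u-14,b.mean()+v-14],.001),len(a))
```

```text
t 36.23 tcp [ 0.4903 -0.2256  0.1211] zaxis [ 0. -0. -1.] yhead -13.7 w 0.0316 F [-0.2  0.4 -1.6]
turn total [0.   0.   0.01]
shift [ 0.    0.   -0.01] -> (0.4905, -0.2256, 0.1217)
patch px [[313.93101209   0.8377084 ]]
[(array([ 0.542, -0.108,  0.   ]), 0.73)]
dot [[nan nan nan]] 0<stdin>:7: RuntimeWarning: Mean of empty slice.
  ret = ret.dtype.type(ret / rcount)
```

View pics/w9.png

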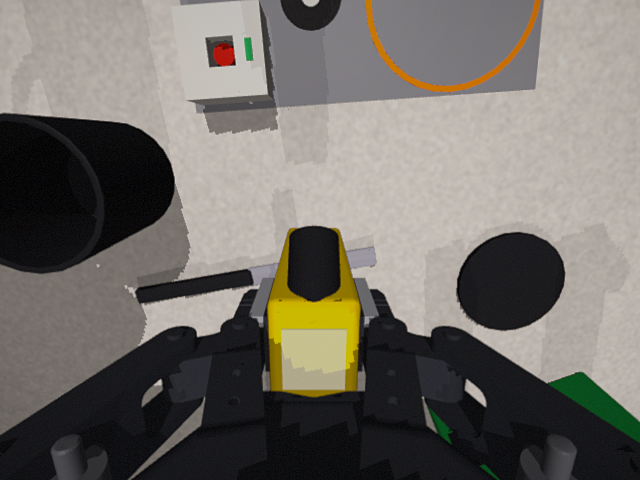

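The nose points straight up the picture at the patch dot near (311,0), and the bare base shows at (511,281). I hold for over two seconds.

Emit:
carry_out --pt "0 0 0 0 0 0" --pt "0 0 0 0 0 0" --pt "0 0 0 0 0 0" --pt "0 0 0 0 0 0" --pt "0 0 0 0 0 0" --pt "0 0 0 0 0 0" --pt "0 0 0 0 0 0" --pt "0 0 0 0 0 0" --pt "0 0 0 0 0 0" --pt "0 0 0 0 0 0" --pt "0 0 0 0 0 0" --pt "0 0 0 0 0 0" --pt "0 0 0 0 0 0" --pt "0 0 0 0 0 0" --pt "0 0 0 0 0 0" --pt "0 0 0 0 0 0" --pt "0 0 0 0 0 0" --pt "0 0 0 0 0 0"

```text
time: 38.58
ee_pos: [0.4901, -0.2254, 0.121]
tool_rot: [2.47, 1.942, 0.0]
ft_force: [0.4, 0.7, -1.9]
gripper_width: 0.0313
gripper_force: 60.3
```

Run:
```python
from h import *
c=env.read_camera("wrist"); h=cv2.cvtColor(c["image"],cv2.COLOR_RGB2HSV)
l=cv2.connectedComponents((h[...,2]<60).astype(np.uint8))[1]; v,u=np.where(l==l[281,511]); print(len(u),"base",back(c,[u.mean(),v.mean()],.006))
w=(h[...,2]>170)&(h[...,1]<40); b,a=np.where(w[0:12,295:330]); print("dot lower part px",a.mean()+295)
to((.4905,-.2256,.134),(.6312,-.3047,.134),(.6312,-.3047,.0755),yaw=-13.7)
t=env.read_camera("top"); dishes(t,[(.632,.015),(.521,.035)])
```

```text
8121 base [[ 0.63126665 -0.29904381  0.006     ]]
dot lower part px 310.65714285714284
t 38.62 tcp [ 0.4901 -0.2254  0.121 ] zaxis [ 0. -0. -1.] yhead -13.7 w 0.0311 F [ 0.2  0.5 -0.9]
turn total [0.   0.   0.01]
shift [-0.    0.01 -0.26] -> (0.4905, -0.2256, 0.134)
shift [-0.87  3.11  0.  ] -> (0.6312, -0.3047, 0.134)
shift [0.   0.   1.17] -> (0.6312, -0.3047, 0.0755)
dish [0.6314 0.0149 0.0448]
dish [0.5207 0.0342 0.0451]
```

Emit:
carry_out --pt "0 0 -0.13 0 0 0" --pt "0 0 -0.14 0 0 0" --pt "-0.137 0.517 0 0 0 0" --pt "-0.137 0.517 0 0 0 0" --pt "-0.137 0.517 0 0 0 0" --pt "-0.137 0.517 0 0 0 0" --pt "-0.137 0.517 0 0 0 0" --pt "-0.137 0.517 0 0 0 0" --pt "0 0 0 0 0 0" --pt "0 0 0 0 0 0" --pt "0 0 0.4 0 0 0" --pt "0 0 0.4 0 0 0" --pt "0 0 0.2 0 0 0" --pt "0 0 0 0 0 0" --pt "0 0 0 0 0 0"

```text
time: 40.55
ee_pos: [0.6314, -0.3022, 0.0857]
tool_rot: [2.469, 1.941, 0.001]
ft_force: [-0.0, 1.4, -1.0]
gripper_width: 0.0312
gripper_force: 60.5
```

Run:
```python
from h import *
to((.6315,-.302,.0745),yaw=-13.7)
```

```text
t 40.55 tcp [ 0.6314 -0.3022  0.0857] zaxis [ 0.001 -0.001 -1.   ] yhead -13.7 w 0.0312 F [-0.   1.4 -1. ]
turn total [0.01 0.01 0.01]
shift [0.   0.   0.22] -> (0.6315, -0.302, 0.0745)
```

Emit:
carry_out --pt "0 0 0.12 0 0 0" --pt "0 0 0.08 0 0 0" --pt "0 0 0.02 0 0 0" --pt "0 0 0 0 0 0" --pt "0 0 0 0 0 0"

```text
time: 41.18
ee_pos: [0.6312, -0.302, 0.0741]
tool_rot: [2.469, 1.941, 0.0]
ft_force: [-0.8, 1.1, 4.8]
gripper_width: 0.0316
gripper_force: 61.1
```

Emit:
carry_out --pt "0 0 0 0 0 0" --pt "0 0 0 0 0 0" --pt "0 0 0 0 0 0" --pt "0 0 0 0 0 0" --pt "0 0 -0.3 0 0 0" --pt "0 0 -0.6 0 0 0" --pt "0 0 -0.8 0 0 0" --pt "0 0 -0.8 0 0 0" --pt "0 0 -0.8 0 0 0" --pt "-0.8 0 0 0 0 0" --pt "-0.8 0 0 0 0 0" --pt "0 0 0 0 0 0" --pt "0 0 0 0 0 0" --grip 0.7

```text
time: 42.8
ee_pos: [0.6124, -0.3792, 0.2393]
tool_rot: [2.469, 1.941, 0.001]
ft_force: [0.2, 0.2, -0.6]
gripper_width: 0.06
gripper_force: 0.0
```

Run:
```python
from h import *
to()
t=env.read_camera("top"); save(t,"top9.png"); dishes(t,[(.632,.015),(.521,.035)])
s=env.read_camera("scene"); cv2.imwrite("pics/s9.png",cv2.resize(s["image"][220:480,60:460],None,fx=2,fy=2)[:,:,::-1])
c=env.read_camera("wrist"); h=cv2.cvtColor(c["image"],cv2.COLOR_RGB2HSV)
y=((h[...,0]>20)&(h[...,0]<35)&(h[...,1]>60)&(h[...,2]>170)).astype(np.uint8)
n,l,s,ce=cv2.connectedComponentsWithStats(y); i=1+s[1:,4].argmax(); v,u=np.where(l==i); P=back(c,np.c_[u,v],.106)[:,:2]
print(cv2.minAreaRect((P*1000).astype(np.float32)))
```

```text
t 42.8 tcp [ 0.6124 -0.3792  0.2393] zaxis [ 0.001 -0.    -1.   ] yhead -13.6 w 0.06 F [ 0.2  0.2 -0.6]
dish [0.6316 0.0145 0.045 ]
dish [0.5205 0.0345 0.0449]
((629.9694213867188, -303.4105224609375), (37.778228759765625, 30.678152084350586), 76.45578002929688)
```

View pics/s9.png

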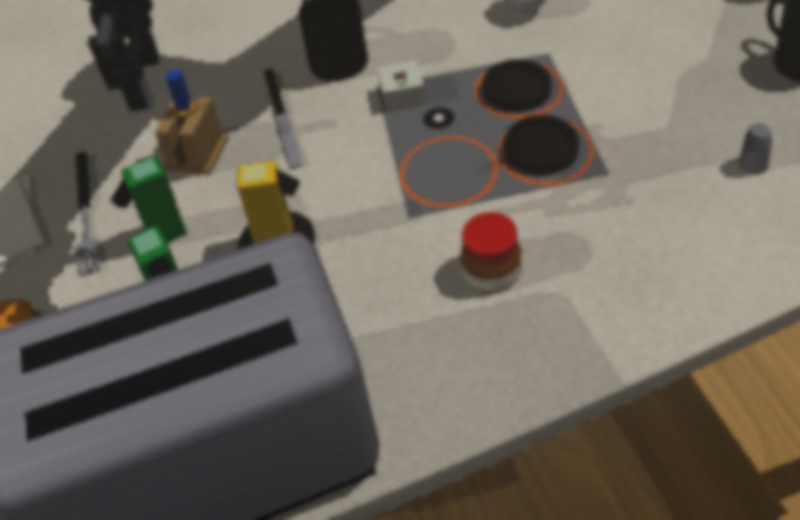

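Both dishes sit inside rings (within 8 mm of centre), at (518,85) and (540,145). The stylus hangs in its stand and the thermometer stands on its base. Nothing is being touched, so I hand in.

Run:
```python
from h import *
print(env.close_job())
```

```text
the job is handed in; nothing more can be done
None
```

I handed in the job after about 43 s. No verdict came back, but my last checks showed both dishes within 8 mm of their ring centres, the stylus hanging in its stand and the thermometer upright on its base. The button had been held at its stop for over a second and the patch reading for over two.

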